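# Lock a timing pulley at its mark with the timing pin

### The job

Take the steel timing pin from its stand and put it down through the hole in the timing pulley. Then let go of the pin and turn the pulley by its rim until the red mark comes round to the yellow pointer; the pointer is only roughly set, so feel slowly to and fro there until the pin drops home into the housing below and locks the pulley. Never force the pin, and leave the tin, the tape roll and the battery cell alone.

Things in the scene. Friction and masses are not known exactly. Their poses are not given: they have to be found in the camera images.
- drive: fixed grey housing under the pulley, 156 x 156 mm with a 35 mm wide ledge on one side for the pointer, 22 mm high. Origin under its centre, on the pulley's axis. Its sides and axes tell nothing exact about where the pin's seat lies
- pulley: aluminium timing pulley lying flat on the housing; turns about a vertical axis; friction of about 2 N at the rim holds it wherever it is left. Origin on the axis at its underside, 2 mm over the housing's top. Its own -x axis points to the red mark, +x to the pin hole. Inside the rim lies a flat web, top 14 mm above the origin; hub of radius 18 mm, its nut ends 31 mm above the origin
- mark (a point): outer end, on the rim's top edge, of the red line across the pulley's rim, 65 mm from the axis. The rim is a wall all round: outer radius 65 mm (low teeth to 67.5), 10 mm thick, top 34 mm above the pulley's origin, standing 20 mm above the web. It can be pinched from above anywhere, one finger inside and one outside; 35 mm is free between it and the hub
- pin_hole (a point): centre of the mouth of the only hole in the pulley's web, 36 mm from the axis, exactly opposite the mark; 15.6 mm wide, straight through the 14 mm web. Under it is the housing's flat top, 16 mm below this point
- pointer_tip (a point): tip of the yellow arrow on the housing, 70 mm from the pulley's axis, 18 mm above the housing's top. At the start the mark is 15 to 75 degrees anticlockwise (from above) of it. The pin's blind seat, 15.4 mm wide, 14 mm deep, is hidden in the housing's top under the pulley; it is under the pin hole when the mark is at some unknown angle within 7 degrees either side of the pointer
- pin: steel timing pin, 75 mm long, about 90 g: shank 14 mm thick with a chamfered foot, round head 18 mm thick over the top 14 mm. Origin at its foot, z up along it. Stands upright 20 mm deep in a fixed black stand (50 x 50 mm, 28 mm high). Put through the pulley's hole and let go, it stands on the housing's top, 59 mm of it above the web; over the seat it falls 14 mm more by its own weight
- pin_mid (a point): the pin's middle, 37.5 mm above its foot and below its top. It sinks 14 mm when the pin drops into the seat. If the rim is turned faster than about 20 mm/s the pin may skip over the seat; once dropped, the pin stops the pulley hard, and a push at the rim loads the pin about 1.7 times as much, so pinch the rim lightly and stop when it resists
- flux_tin: round tin with a red lid, 51 mm across, 22 mm high, origin under its centre; leave alone
- tape_yellow: roll of yellow tape lying flat, 58 mm across, 12 mm high, origin under its centre; leave alone
- cell_green: green battery cell lying on the table, 15 x 50 x 15 mm, long in its y, origin under its centre; leave alone
There are look-alikes about, which are no part of the job. Leave any turquoise look-alike of the pin alone.

How it is judged:
By the outcome, as a careful person would: the job done as asked, in the order asked, and still so for the second after the job is handed in, with the robot touching nothing.
It also fails if it takes over 67 s, if anything falls off the work surface, if the arm or the gripper's body presses on something with over 40 N, if the wrist force passes 120 N, or if a joint passes its speed limit or range.

### The arm

A 6-joint arm with a two-finger parallel gripper is mounted at the origin on a cart in front of the work surface, level with it; the furniture and walls round the work are solid. World frame = base frame: x ahead of the robot, y to its left, z up, the work surface at z = 0. Lengths are in m, angles in degrees, forces in N, time in s.
With the tool pointing down it reaches from about 0.25 to 0.725 m from the base axis. Payload 9.7 kg.
Tool frame: the origin (TCP) lies between the finger pads; the fingertips stand 22 mm ahead of it and the grasp point (between the pads) lies 3 mm ahead of it; z points along the fingers, y is the line along which they close (so a half turn about z gives the same grasp; the last joint's range is limited). The gripper opens to 85 mm and grips with 20 to 120 N. Pads are 22 mm wide; open, the fingers measure 114 mm over their backs; the gripper's body (76 mm by 85 mm) begins 54 mm behind the grasp point. The pads swing forward as they close: fully open they stand 13 mm farther back than shut.
Start: joints at [76.375, 4.979, 10.078, 95.1, 0, 90], TCP at [0.13, 0.535, 0.253] pointing down, gripper open.
Joint ranges: [-179.16, 179.16], [-48.56, 103.87], [-65.8, 70.77], [-126.05, 130.52], [-82.76, 87.17], [-180, 180]. Speed limits (degrees/s): [127.2, 127.2, 147.25, 180, 180, 180].

### API

Orientations are given as [roll, pitch, yaw] about the fixed x, y, z axes, in that order (R = Rz(yaw) Ry(pitch) Rx(roll)).
In Python, from workcell import bot, viewer, finder gives the robot as it stands.
- The arm moves only by the tool move_arm, never from a script. Its arguments are lists of equal length, an entry for each row: "offset": the shift along the tool's x, y, z in cm, a list of three; "twist": the turn, a rotation vector about the tool's x, y, z in rad, a list of three; "grip": the opening, from 0 (shut) to 1 (fully open). In form: {"offset": [[x, y, z], ...], "twist": [[ax, ay, az], ...], "grip": [grip, ...]}. A call has 1 to 5 rows; each row shifts and turns the commanded pose from where the row before left it, along the tool's axes as they then stand; what a row does not reach is not made up. A row lasts 1/10 s, in which the tool goes at most 50 mm and 8.59 degrees, less where a joint would pass 70% of its speed; a pose out of reach is approached as far as the arm can. A call is refused whole if a number of a shift passes 5 or a number of a turn 0.15, either way. A call with a gripper value outside its range is refused whole. The fingers move at their own pace and stop on an object; "force" is the grip in N (left out, the last holds). Time passes only in rows, so rows that do not move let the fingers close. It gives the time, the measured TCP pose, the force, the opening and the grip force at its end, in the units of the state.
- bot.get_obs(): the state, without advancing time (a new reading comes with each control period).
- viewer.camera(name): name is "side" or "top" or "wrist"; returns a dict with "color" (480x640x3 uint8, red, green, blue), "depth" (480x640 float32, m along the optical axis (not along the pixel's ray), 0 where there is no reading), "vfov" (degrees; the focal length in pixels is half the picture's height over the tangent of half this angle, whatever the lens; pixels are square), "cx", "cy" (the principal point, pixels), "k1" (the pictures are not rectified: a ray, as slopes to the right and down, at radius r is drawn at 1 + k1 r^2 times it, then the intrinsics apply), "position" and "attitude" of the camera in the world; the wrist camera has in their place "tool_from_camera" (4x4, takes a point from camera to tool coordinates, whose origin is the TCP and whose axes are the flange's). Camera axes: x right, y down, z forward; pixel columns grow to the right and rows downward; lengths in m; the calibration is good to about 2 mm. A picture is of the moment at which its call begins: read the wrist's pose just before it.
- bot.job_done(): hands the job in; it is judged then, once.
Trained networks look in a picture, given as the dict that the camera call returned (one of the last four; its "shot" number tells which), for a name from the list of things; names that differ only in an ending like _2 or _b are one class to them, and where a whole thing is asked for, a point or a joint stands for the part that bears it (a point fixed in the world has none). Each returns a list of dicts, best first, with "p" (0 to 1); they miss things now and then, are a little off and sometimes report something else, mostly with a low value. They report only what shows in the picture. A call takes as long as a camera call. They do not tell look-alikes from the thing itself.
- finder.boxes_of(picture, thing): "position" ([column, row] in pixels, amid what is visible of it).
- finder.pinpoint(picture, thing): "position" ([column, row] in pixels: a listed point, or the origin of a listed thing).
The state is a dict: "time": time; "q": joint angles; "qd": joint speeds; "joint_efforts": joint torques, N m; "ee_pos": TCP position; "tcp_rot": TCP orientation; "wrist_force": force on the tool from outside, world axes, zero at the start; "torque": the same for the moment, N m; "opening": finger opening in m; "grasp_force": force on a finger pad.
Only numpy, scipy, OpenCV 4.12 (cv2) and the standard library are available. Lean on these libraries where they do the work, as an engineer would, in place of code of your own. Each camera call takes 0.05 s, during which the arm holds its last target. There are 200 camera calls.

## Working session

There is one attempt and no reset: what is moved stays moved. The work goes in short steps, Python scripts to look and compute and a tool call to move; the robot and the scene stay as the last step left them, time stands still between calls to the robot, and variables do not carry over. Pictures are saved under pics/ and viewed, at most 10 in all, crops included, and the job is handed in when it is done.

Besides the shell and the picture viewer there is one more tool, called after "Call:" as a command line: name --argument value ..., lists and objects as JSON in quotes. move_arm: Moves the arm, as the interface text tells. Its arguments: {"type":"object","properties":{"offset":{"type":"array","items":{"type":"array","items":{"type":"number"}}},"twist":{"type":"array","items":{"type":"array","items":{"type":"number"}}},"grip":{"type":"array","items":{"type":"number"}},"force":{"type":"number"}},"required":["offset","twist","grip"]}

```bash
mkdir -p pics
cat > h.py <<'E'
import numpy as np, cv2
from scipy.spatial.transform import Rotation as R
from workcell import bot, viewer, finder
np.set_printoptions(precision=4,suppress=True)
def cam(n):
    o=bot.get_obs(); p=viewer.camera(n)
    if n=="wrist":
        T=np.eye(4);T[:3,:3]=tcpR(o);T[:3,3]=o["ee_pos"];p["T"]=T@np.array(p["tool_from_camera"])
    else:
        T=np.eye(4);a=np.array(p["attitude"]);T[:3,:3]=a if a.shape==(3,3) else R.from_euler("xyz",a,degrees=True).as_matrix();T[:3,3]=p["position"];p["T"]=T
    return p
def tcpR(o):
    a=np.array(o["tcp_rot"]); return a if a.shape==(3,3) else R.from_euler("xyz",a,degrees=True).as_matrix()
def K(p):
    f=240/np.tan(np.radians(p["vfov"])/2); return np.array([[f,0,p["cx"]],[0,f,p["cy"]],[0,0,1.]]),f
def ray(p,uv):
    k,f=K(p); d=(np.array(uv,float)-[p["cx"],p["cy"]])/f; s=d.copy()
    for _ in range(20): s=d/(1+p["k1"]*(s@s))
    return p["T"][:3,:3]@np.array([s[0],s[1],1.])
def atz(p,uv,z):
    r=ray(p,uv);o=p["T"][:3,3]; return o+r*(z-o[2])/r[2]
def atd(p,uv):
    c,r=int(round(uv[0])),int(round(uv[1])); w=p["depth"][max(r-2,0):r+3,max(c-2,0):c+3];w=w[w>0]
    return p["T"][:3,3]+ray(p,uv)*np.median(w) if w.size else None
def save(p,n): cv2.imwrite(f"pics/{n}.png",p["color"][:,:,::-1])
E
cat > a.py <<'E'
from h import *
o=bot.get_obs();print({k:o[k] for k in("time","q","ee_pos","tcp_rot","opening")})
ps={n:cam(n) for n in("top","side","wrist")}
cv2.imwrite("pics/ts.png",np.vstack([np.hstack([ps["top"]["color"][:,:,::-1],])]))
save(ps["side"],"side")
for n,p in ps.items():
    print(n,p["vfov"],p["k1"],p["T"][:3,3],p["T"][:3,2])
    for t in("pin","pulley","mark","pin_hole","pointer_tip","pin_mid","drive"):
        for f in(finder.pinpoint,):
            for r in f(p,t)[:3]:
                if r["p"]>.2: print(n,t,round(r["p"],2),np.round(r["position"],1),atd(p,r["position"]))
E
python3 a.py
```

```text
{'time': 0.0, 'q': array([76.3777,  5.013 , 10.0332, 95.1006, -0.0013, 90.0009]), 'ee_pos': array([0.1295, 0.5343, 0.2526]), 'tcp_rot': array([-179.9196,    0.0013,  166.3768]), 'opening': 0.08541828642327581}
top 42.43593922991209 -0.18513639127152015 [0.2848 0.0135 1.3028] [ 0.1988  0.0064 -0.98  ]
top pin 0.56 [213.4 309.8] [0.3925 0.2413 0.0166]
top pin 0.49 [206.9 275.9] [0.4621 0.2558 0.0293]
top mark 0.6 [372.9 254.5] [ 0.5076 -0.0888  0.0561]
top pin_hole 0.65 [339.6 221.6] [ 0.5837 -0.0209  0.0226]
top pointer_tip 0.73 [351.4 269.7] [ 0.4785 -0.0457  0.0369]
top pin_mid 0.49 [208.5 310.9] [0.3871 0.2451 0.0514]
top drive 0.71 [351.4 239.7] [ 0.5397 -0.0449  0.0477]
side 55.082349542503835 -0.05680663168147381 [0.4397 0.7529 0.4863] [ 0.1193 -0.8492 -0.5145]
side pin 0.95 [398.1 352.4] [0.3896 0.2557 0.0097]
side pin 0.74 [345.  348.3] [0.4651 0.2812 0.0296]
side pulley 0.93 [321.7 228.5] [ 0.5443 -0.0276  0.0408]
side mark 0.62 [346.5 205.8] [ 0.5123 -0.2142  0.0017]
side pointer_tip 0.62 [352.5 230.7] [ 0.4839 -0.0316  0.0402]
side pin_mid 0.8 [400.  334.2] [0.3909 0.2561 0.0449]
side pin_mid 0.63 [344.2 325.9] [0.4695 0.2628 0.054 ]
side drive 0.96 [321.6 242.8] [0.5373 0.0202 0.0372]
wrist 70.47118268652866 0.014324791072883609 [0.0616 0.5499 0.3732] [ 0.2693 -0.0661 -0.9608]
wrist pin_mid 0.44 [148.7 464.7] [0.1223 0.4953 0.3116]
```

Run:
```python
import cv2,numpy as np
t=cv2.imread("pics/ts.png");s=cv2.imread("pics/side.png")
a=cv2.resize(t[140:360,150:450],(800,587),interpolation=cv2.INTER_CUBIC)
cv2.imwrite("pics/tc.png",a)
cv2.imwrite("pics/sc.png",cv2.resize(s[170:395,220:520],(800,600),interpolation=cv2.INTER_CUBIC))
```

```text
(no output)
```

View pics/tc.png

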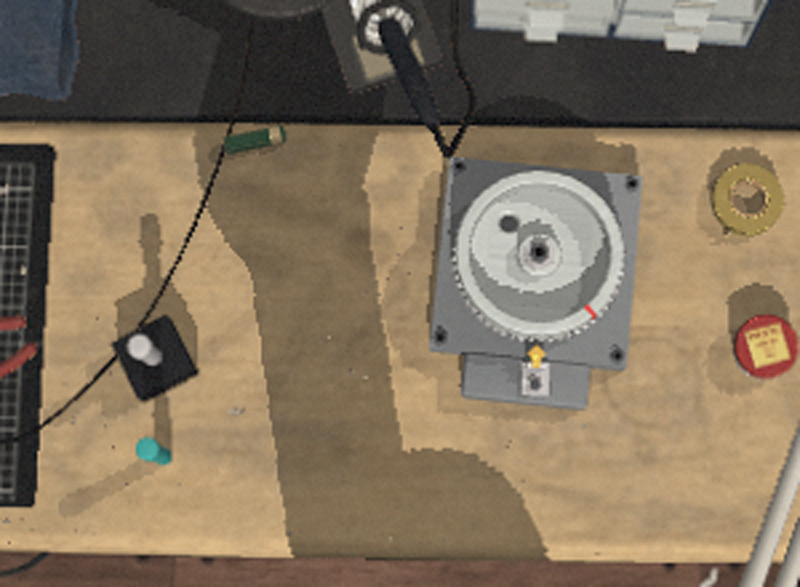

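View pics/sc.png

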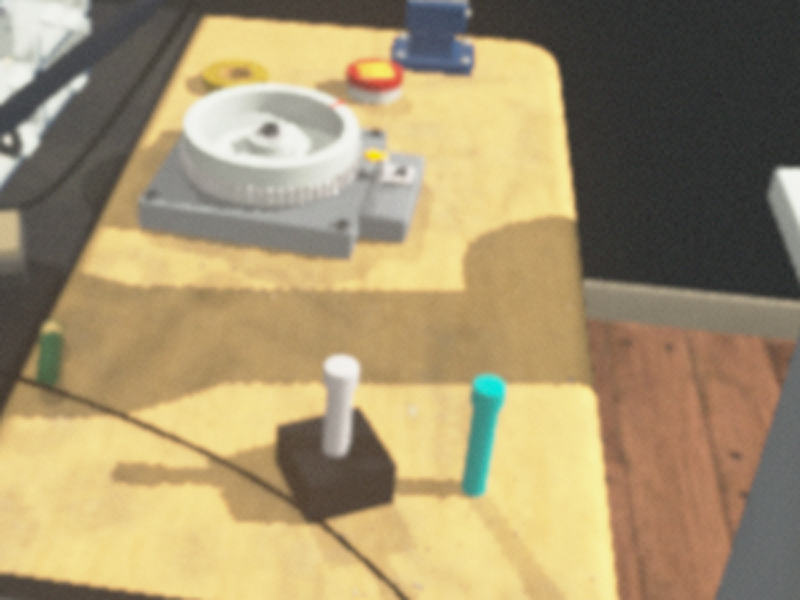

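The top crop shows two things that could be taken for the pin. The steel one stands in the black stand at crop (145,350), which is side pixel (344,326). The turquoise look-alike stands on the bare table at crop (150,450), side pixel (400,334). I choose the steel one. The red mark is at crop (590,312), the hole at (509,223) and the pointer at (536,355).

```bash
cat > b.py <<'E'
from h import *
t=cam("top");s=cam("side")
for p,n in((t,"top"),(s,"side")):
    for r in finder.pinpoint(p,"pin_mid"): print(n,"pin_mid",round(r["p"],2),np.round(r["position"],1),atz(p,r["position"],.0455),atz(p,r["position"],.0375))
c=lambda x,y:(150+x*300/800,140+y*220/587)
print("top head crop",atz(t,c(138,343),.083))
print("mark",atz(t,c(590,312),.058),"hole",atz(t,c(509,223),.038),"ptr",atz(t,c(536,348),.040))
# pulley centre from nut
print("nut",atz(t,c(538,251),.055))
for x,y in((445,150),(420,100),(390,40),(230,120),(150,310),(60,400)): print("lamp/cable",x,y,atd(t,c(x,y)))
o=bot.get_obs();Rt=tcpR(o)
for tgt in((.465,.262,.20),): print(Rt.T@(np.array(tgt)-o["ee_pos"])*100)
E
python3 b.py
```

```text
top pin_mid 0.52 [208.7 311.5] [0.3864 0.2458 0.0455] [0.387  0.2472 0.0375]
top pin_mid 0.45 [202.  268.3] [0.4756 0.2638 0.0455] [0.4768 0.2654 0.0375]
side pin_mid 0.82 [348.2 327.3] [0.4642 0.2551 0.0455] [0.4646 0.2461 0.0375]
side pin_mid 0.77 [403.9 336.4] [0.3856 0.2603 0.0455] [0.3846 0.2514 0.0375]
top head crop [0.4693 0.2568 0.083 ]
mark [ 0.5021 -0.0852  0.058 ] hole [ 0.5759 -0.0232  0.038 ] ptr [ 0.4765 -0.0447  0.04  ]
nut [ 0.55   -0.0453  0.055 ]
lamp/cable 445 150 [0.5924 0.0263 0.1907]
lamp/cable 420 100 [0.6331 0.0449 0.1767]
lamp/cable 390 40 [0.6966 0.0698 0.1233]
lamp/cable 230 120 [ 0.6704  0.2072 -0.005 ]
lamp/cable 150 310 [ 0.5091  0.2649 -0.0005]
lamp/cable 60 400 [ 0.4345  0.3349 -0.0001]
[-39.0197 -18.5851   5.3269]
```

```bash
cat > c.py <<'E'
from h import *
for n in("top","side"):
    p=cam(n);P=[]
    for r in range(0,480,1):
        for c in range(0,640,1):
            d=p["depth"][r,c]
            if d>0: P.append((c,r,d))
    P=np.array(P);k,f=K(p)
    s=cv2.undistortPoints(P[:,None,:2].astype(np.float64),k,np.array([p["k1"],0,0,0,0.]))[:,0]
    W=(p["T"][:3,:3]@(np.c_[s,np.ones(len(s))]*P[:,2:]).T).T+p["T"][:3,3]
    m=(W[:,2]>.08)&(W[:,2]<.6)&(abs(W[:,0]-.6)<.15)&(abs(W[:,1]-.0)<.15)
    Q=W[m];Q=Q[np.argsort(Q[:,0])];print(n,len(Q));print(np.c_[Q,P[m][np.argsort(W[m][:,0])][:,:2]][::max(1,len(Q)//30)])
E
python3 c.py
```

```text
top 2123
[[  0.5886   0.0242   0.1851 318.     199.    ]
 [  0.6147   0.0396   0.1885 310.     185.    ]
 [  0.6302   0.0477   0.1761 306.     179.    ]
 [  0.6446   0.0443   0.1686 308.     173.    ]
 [  0.6615   0.0449   0.1538 308.     167.    ]
 [  0.6805   0.0636   0.1335 299.     161.    ]
 [  0.6996   0.0803   0.083  292.     160.    ]
 [  0.7078   0.075    0.1157 294.     151.    ]
 [  0.7121   0.0534   0.092  305.     153.    ]
 [  0.7153  -0.0759   0.1588 370.     141.    ]
 [  0.7163  -0.0663   0.1555 365.     141.    ]
 [  0.7176  -0.077    0.1182 369.     147.    ]
 [  0.7185  -0.0305   0.1648 347.     138.    ]
 [  0.7195  -0.0377   0.1343 350.     143.    ]
 [  0.7205  -0.0415   0.1375 352.     142.    ]
 [  0.7215  -0.0299   0.1288 346.     143.    ]
 [  0.7228   0.0896   0.1154 287.     144.    ]
 [  0.7286   0.0672   0.1178 298.     141.    ]
 [  0.7346  -0.1003   0.1534 382.     133.    ]
 [  0.7399  -0.0038   0.119  333.     136.    ]
 [  0.7419  -0.0119   0.1196 337.     135.    ]
 [  0.7429   0.0047   0.144  329.     130.    ]
 [  0.7435  -0.0405   0.1166 351.  
[... 1196 characters left out ...]
  0.1091 216.     215.    ]
 [  0.7172  -0.0373   0.1371 235.     174.    ]
 [  0.718    0.093    0.1154 212.     215.    ]
 [  0.7191   0.0065   0.155  226.     174.    ]
 [  0.722    0.0061   0.1205 226.     191.    ]
 [  0.7263   0.0787   0.1208 210.     208.    ]
 [  0.7312   0.0978   0.0931 205.     227.    ]
 [  0.7363   0.1023   0.0811 202.     234.    ]
 [  0.7409  -0.1276   0.084  239.     180.    ]
 [  0.7424  -0.1135   0.1567 234.     150.    ]
 [  0.7443  -0.1162   0.1727 233.     142.    ]
 [  0.746   -0.0559   0.0834 226.     194.    ]
 [  0.7475  -0.1463   0.1733 236.     137.    ]
 [  0.7487  -0.0014   0.0936 215.     201.    ]
 [  0.7497   0.0076   0.1309 211.     185.    ]]
```

View pics/side.png

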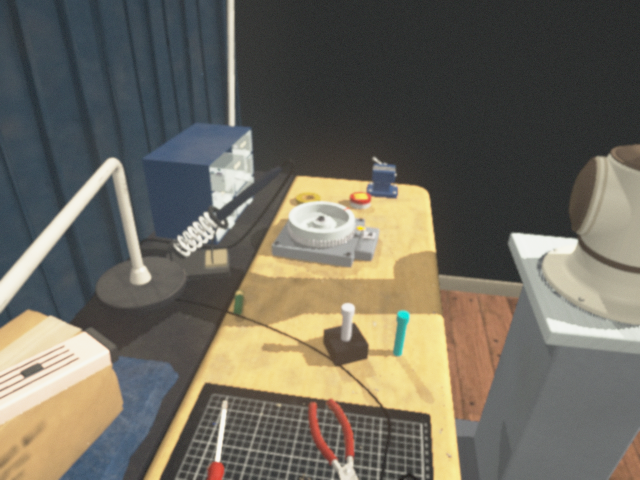

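Call:
move_arm --offset '[[-3.94, -1.9, 0.6], [-3.94, -1.9, 0.6], [-3.94, -1.9, 0.6], [-3.94, -1.9, 0.6], [-3.94, -1.9, 0.6]]' --twist '[[0, 0, 0], [0, 0, 0], [0, 0, 0], [0, 0, 0], [0, 0, 0]]' --grip '[0.7, 0.7, 0.7, 0.7, 0.7]' --force 40

```text
time: 2.0
ee_pos: [0.2997, 0.3946, 0.2232]
tcp_rot: [180.0, 0.0, 166.4]
wrist_force: [0.4, 0.6, 0.3]
opening: 0.0602
grasp_force: 0.0
```

Call:
move_arm --offset '[[-3.94, -1.9, 0.6], [-3.94, -1.9, 0.6], [-3.94, -1.9, 0.6], [-3.94, -1.9, 0.6], [-3.94, -1.9, 0.6]]' --twist '[[0, 0, 0], [0, 0, 0], [0, 0, 0], [0, 0, 0], [0, 0, 0]]' --grip '[0.7, 0.7, 0.7, 0.7, 0.7]'

```text
time: 2.5
ee_pos: [0.469, 0.2557, 0.1932]
tcp_rot: [180.0, 0.0, 166.4]
wrist_force: [0.2, 0.6, 0.5]
opening: 0.0598
grasp_force: 0.0
```

```bash
cat > d.py <<'E'
from h import *
import sys
o=bot.get_obs();print(o["time"],o["q"],o["ee_pos"],o["tcp_rot"],o["opening"])
p=cam("wrist");save(p,sys.argv[1])
for t in ("pin","pin_mid","pin_hole","mark","pulley"):
    for r in finder.pinpoint(p,t)[:2]:
        if r["p"]>.2: print(t,round(r["p"],2),np.round(r["position"],1),"atd",atd(p,r["position"]))
E
python3 d.py w1
```

```text
2.5 [28.5951  1.9417  0.2402 88.2645  0.0055 42.2246] [0.469  0.2557 0.1932] [179.9731   0.0215 166.3705] 0.059789699143522654
pin 0.95 [316.4 215.6] atd [0.4607 0.2568 0.0278]
pin 0.94 [286.6 136.7] atd [0.3936 0.2525 0.075 ]
pin_mid 0.96 [287.2 136.5] atd [0.3936 0.2529 0.0751]
pin_mid 0.77 [319.3 230.2] atd [0.4603 0.259  0.0812]
pin_hole 0.96 [ 62.3 399.7] atd [0.4438 0.1992 0.2465]
pulley 0.94 [ 40.1 373.2] atd [ 0.5436 -0.0296  0.0392]
```

View pics/w1.png

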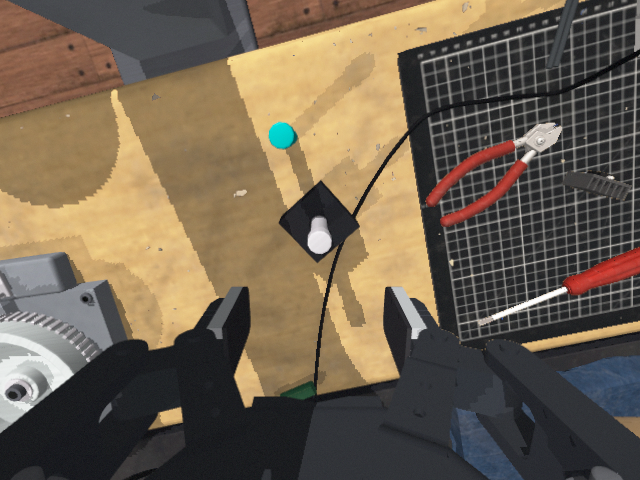

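The wrist picture shows the steel pin in the black stand, head at about (319,241), midway between the fingers. The turquoise pin is at (282,135), clear of the closing line, and the cable lies flat. The choice is confirmed.

Run:
```python
from h import *
o=bot.get_obs();p=cam("wrist")
g=p["color"].astype(int);k,f=K(p);print(p["cx"],p["cy"])
roi=g[215:260,295:345];m=(roi.min(2)>110)&(roi.max(2)-roi.min(2)<40)
D=p["depth"][215:260,295:345]
r,c=np.nonzero(m&(D<np.percentile(D[m],50)))
print("head c",c.mean()+295,r.mean()+215,D[m].min(),np.median(D[m]))
for uv in((319,241),(c.mean()+295,r.mean()+215)):
    w=atz(p,uv,.083);print(w,tcpR(o).T@(w-o["ee_pos"])*100, atd(p,uv))
cv2.imwrite("pics/w1c.png",cv2.resize(p["color"][190:280,260:380,::-1],(720,540),interpolation=cv2.INTER_NEAREST))
```

```text
316.4304258654375 239.31386830395715
head c 317.475073313783 241.92082111436952 0.0 0.24266662
[0.4658 0.2588 0.083 ] [ 0.1747  0.089  11.0498] [0.4657 0.2588 0.0831]
[0.4662 0.2576 0.083 ] [ 0.1067 -0.0191 11.0498] [0.4663 0.2576 0.0827]
```

View pics/w1c.png

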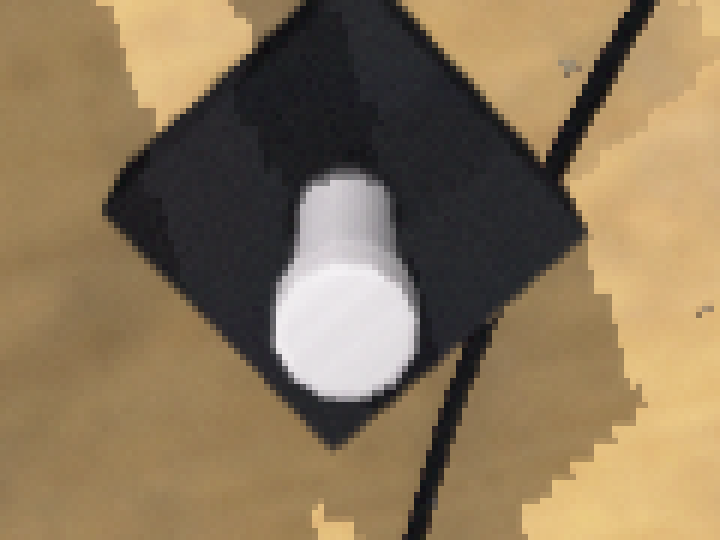

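The crop shows the head's top face centred at crop (345,332), full-picture pixel (317.5,245.3). That needs only a small -x shift of 1.5 mm.

Call:
move_arm --offset '[[-0.15, 0, 3.6], [0, 0, 4], [0, 0, 4], [0, 0, 0], [0, 0, 0]]' --twist '[[0, 0, 0], [0, 0, 0], [0, 0, 0], [0, 0, 0], [0, 0, 0]]' --grip '[0.7, 0.7, 0.7, 0.0, 0.0]' --force 40

```text
time: 3.35
ee_pos: [0.4686, 0.2574, 0.0783]
tcp_rot: [-180.0, -0.0, 166.5]
wrist_force: [0.1, 0.7, -0.3]
opening: 0.0312
grasp_force: 0.0
```

Call:
move_arm --offset '[[0, 0, 0], [0, 0, 0], [0, 0, 0]]' --twist '[[0, 0, 0], [0, 0, 0], [0, 0, 0]]' --grip '[0.0, 0.0, 0.0]'

```text
time: 3.65
ee_pos: [0.4704, 0.2576, 0.0801]
tcp_rot: [179.8, 0.2, 166.4]
wrist_force: [-0.4, 0.0, 7.6]
opening: 0.0165
grasp_force: 39.4
```

Call:
move_arm --offset '[[0, 0, -0.5], [0, 0, -1.5], [0, 0, -3], [0, 0, -4], [0, 0, -2]]' --twist '[[0, 0, 0], [0, 0, 0], [0, 0, 0], [0, 0, 0], [0, 0, 0]]' --grip '[0.0, 0.0, 0.0, 0.0, 0.0]'

```text
time: 4.15
ee_pos: [0.4698, 0.257, 0.1921]
tcp_rot: [179.8, 0.2, 166.4]
wrist_force: [-0.4, 0.0, -0.7]
opening: 0.0161
grasp_force: 39.3
```

Run:
```python
from h import *
o=bot.get_obs();print(o["time"],o["ee_pos"],o["tcp_rot"],o["opening"],o["grasp_force"],o["wrist_force"])
p=cam("wrist");s=cam("side")
a=p["color"][180:480,180:480,::-1];
r=finder.pinpoint(s,"pin_mid");print([(x["p"],x["position"]) for x in r])
u,v=r[0]["position"];u=int(np.clip(u,60,580));v=int(np.clip(v,60,420))
u,v=345,280
b=s["color"][v-75:v+75,u-75:u+75,::-1]
cv2.imwrite("pics/g1.png",np.hstack([cv2.resize(a,(400,400)),cv2.resize(b,(400,400))]))
```

```text
4.15 [0.4698 0.257  0.1921] [179.8409   0.1847 166.3687] 0.016098575457823613 39.316232800483704 [-0.3922  0.0118 -0.6821]
[(0.83, [400.4, 335.9]), (0.76, [349.7, 260.5])]
```

View pics/g1.png

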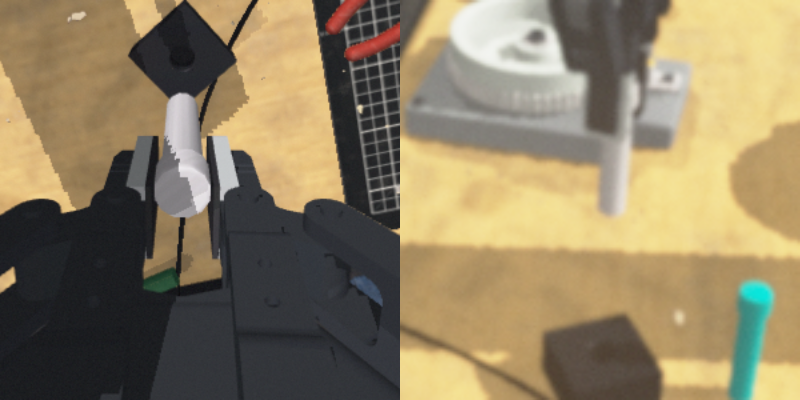

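The pin is held and clear of the stand: left half, foot end at (181,93), head at (183,190). Next I measure its pose in the tool frame.

```bash
cat > pinfit.py <<'E'
from h import *
from scipy.optimize import least_squares
def cloud(p,box):
    k,f=K(p);c0,c1,r0,r1=box
    rr,cc=np.mgrid[r0:r1,c0:c1];rr=rr.ravel();cc=cc.ravel();d=p["depth"][rr,cc]
    s=cv2.undistortPoints(np.c_[cc,rr].astype(float)[:,None],k,np.array([p["k1"],0,0,0,0.]))[:,0]
    C=np.c_[s*d[:,None],d];return C,p["color"][rr,cc].astype(int),rr,cc
if __name__=="__main__":
    p=cam("wrist");T=np.array(p["tool_from_camera"])
    C,col,rr,cc=cloud(p,(285,350,235,350));X=C@T[:3,:3].T+T[:3,3]
    m=(abs(X[:,1])<.014)&(X[:,2]>-.02)&(X[:,2]<.085)&(X[:,0]>-.02)&(X[:,0]<.03)&(C[:,2]>0)&(col.min(1)>60)&(col.max(1)-col.min(1)<45)
    X=X[m]*1000;print(len(X),X.min(0),X.max(0))
    # slices
    for z0 in range(-20,85,7):
        s=X[(X[:,2]>=z0)&(X[:,2]<z0+7)]
        if len(s)>5: print(z0,len(s),"y",s[:,1].min(),s[:,1].max(),"x",s[:,0].min(),s[:,0].max())
    S=X[(X[:,2]>15)&(X[:,2]<60)]
    f=lambda q:np.hypot(S[:,0]-q[0]-q[2]*(S[:,2]-40),S[:,1]-q[1]-q[3]*(S[:,2]-40))-7
    q=least_squares(f,[0,0,0,0],loss="soft_l1",f_scale=.5);print("axis at z40 x,y",q.x[:2],"tilt deg",np.degrees(q.x[2:]),"rms",np.sqrt(np.mean(q.fun**2)))
E
python3 pinfit.py
```

```text
3598 [-11.6831 -13.9814 -16.8137] [11.1522 13.3314 71.9389]
-20 177 y -12.05490562949606 10.478379043714519 x -2.197523500297782 11.152220341864382
-13 108 y -12.630005732852739 11.11465656503822 x 9.660635253325617 11.022512636252195
-6 1604 y -13.29782672029086 11.651158812493394 x -7.62934740277392 10.94104041226207
1 438 y -13.899019305146435 12.390405124173501 x -11.342938736089437 10.952955171528306
8 196 y -13.981377988093119 13.076531546870603 x -11.683062207007321 10.87445662814085
15 232 y -13.873785222926369 13.331398574098834 x 2.9869681575872415 10.814234641280757
22 158 y -7.706747619835654 5.69268206842314 x 3.0382593701565597 8.332755870209082
29 149 y -7.632052527668373 5.738782628138462 x 2.7512183380028894 8.332037950131252
36 134 y -7.713478484814132 5.775504852792331 x 2.870095387616345 8.378521669578115
43 116 y -7.596600602341729 5.779755032035613 x 2.7565085440029446 8.354433778447316
50 107 y -7.757603410521558 5.432050013550126 x 3.0771996291227426 8.48404249775743
57 92 y -7.50959724854489 5.6757396967958815 x 3.0318625816464495 8.402837806856446
64 83 y -7.746301880608077 5.317673254876277 x 3.4742707056688027 8.349725185031645
axis at z40 x,y [ 1.0009 -1.05  ] tilt deg [-0.1061 -0.1431] rms 1.9323822280132006
```

Call:
move_arm --offset '[[-0.77, -4.57, 0], [-0.77, -4.57, 0], [-0.77, -4.57, 0], [-0.77, -4.57, 0], [-0.77, -4.57, 0]]' --twist '[[0, 0, 0], [0, 0, 0], [0, 0, 0], [0, 0, 0], [0, 0, 0]]' --grip '[0.0, 0.0, 0.0, 0.0, 0.0]'

```text
time: 4.85
ee_pos: [0.4516, 0.0239, 0.186]
tcp_rot: [-180.0, -0.1, 166.4]
wrist_force: [1.9, -0.3, -1.2]
opening: 0.016
grasp_force: 39.4
```

Call:
move_arm --offset '[[-0.77, -4.57, 0], [-3.1, 0.6, 0.9], [-3.1, 0.6, 0.9], [-3.1, 0.6, 0.9], [0, 0, 0]]' --twist '[[0, 0, 0], [0, 0, 0], [0, 0, 0], [0, 0, 0], [0, 0, 0]]' --grip '[0.0, 0.0, 0.0, 0.0, 0.0]'

```text
time: 5.35
ee_pos: [0.5453, -0.0255, 0.1563]
tcp_rot: [-179.9, -0.3, 166.3]
wrist_force: [-1.3, 0.1, -2.0]
opening: 0.0161
grasp_force: 39.6
```

```bash
cat > e.py <<'E'
from h import *
import sys
from pinfit import cloud
o=bot.get_obs();print(o["time"],o["q"],o["ee_pos"],o["tcp_rot"],o["opening"],o["wrist_force"])
p=cam("wrist");save(p,sys.argv[1]);T=np.array(p["tool_from_camera"])
for t in ("pin_hole","mark","pointer_tip"):
    for r in finder.pinpoint(p,t)[:2]:
        if r["p"]>.2:
            w=atz(p,r["position"],{"pin_hole":.038,"mark":.058,"pointer_tip":.04}[t]);print(t,round(r["p"],2),np.round(r["position"],1),w,"tool cm",tcpR(o).T@(w-o["ee_pos"])*100)
# dark floor seen through hole: points deeper than web
C,col,rr,cc=cloud(p,(150,480,60,330));W=(p["T"][:3,:3]@C.T).T+p["T"][:3,3]
web=(abs(W[:,2]-.038)<.003);print("web z",np.median(W[web][:,2]),web.sum())
# circle fit of the rim's inner/outer top edge
top=(abs(W[:,2]-.058)<.003);print("rim z",np.median(W[top][:,2]),top.sum())
s=cam("side");save(s,"s_"+sys.argv[1])
E
python3 e.py w2
```

```text
5.35 [-2.6739  3.8226 -1.8766 84.5744  0.002  10.9871] [ 0.5453 -0.0255  0.1563] [-179.9498   -0.269   166.3389] 0.01612938193422843 [-1.3206  0.1265 -1.9823]
pin_hole 0.88 [331.5 282.7] [ 0.5797 -0.0231  0.038 ] tool cm [-3.3481  1.0482 11.8106]
mark 0.87 [208.9 209.7] [ 0.5021 -0.0883  0.058 ] tool cm [ 2.6668 -7.1163  9.846 ]
pointer_tip 0.8 [263.9 160.1] [ 0.4804 -0.0474  0.04  ] tool cm [ 5.7316 -3.659  11.6573]
web z 0.03798650350655115 12156
rim z 0.05779203739579181 6159
```

View pics/w2.png

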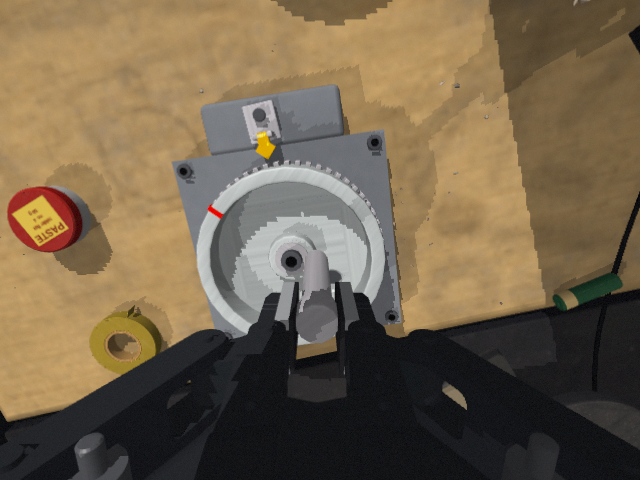

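The picture shows the pin above the pulley, hiding the hole, with the mark at (214,211) and the pointer at (264,147). Nothing is touching. I'll fit the axis and move over the hole to see it directly.

```bash
cat > rim.py <<'E'
from h import *
from pinfit import cloud
from scipy.optimize import least_squares
def axis(p):
    C,col,rr,cc=cloud(p,(100,500,60,340));W=(p["T"][:3,:3]@C.T).T+p["T"][:3,3]
    m=(abs(W[:,2]-.058)<.0035)&(np.hypot(W[:,0]-.55,W[:,1]+.045)<.085)&(np.hypot(W[:,0]-.55,W[:,1]+.045)>.04);S=W[m]
    def f(q):
        r=np.hypot(S[:,0]-q[0],S[:,1]-q[1])*1000;return np.maximum(55-r,0)+np.maximum(r-65,0)
    q=least_squares(f,[.55,-.045],loss="soft_l1");return q.x,m.sum(),np.sqrt(np.mean(q.fun**2)),W,col
if __name__=="__main__":
    p=cam("wrist");o=bot.get_obs();c,n,e,W,col=axis(p);print("axis",c,n,e)
    red=(col[:,0]>150)&(col[:,1]<80)&(col[:,2]<80)&(np.hypot(W[:,0]-c[0],W[:,1]-c[1])<.068)
    m=W[red].mean(0);print("red",m,red.sum());a=np.arctan2(m[1]-c[1],m[0]-c[0]);print("mark deg",np.degrees(a))
    h=np.r_[c-.036*np.array([np.cos(a),np.sin(a)]),.038];print("hole",h,"tool cm",tcpR(o).T@(h-o["ee_pos"])*100)
E
python3 rim.py
```

```text
axis [ 0.5503 -0.0457] 5833 0.07528292266132355
red [ 0.5043 -0.0849  0.0583] 71
mark deg -139.646476051486
hole [ 0.5778 -0.0224  0.038 ] tool cm [-3.2667  1.0535 12.2731]
```

```bash
cat > clr.py <<'E'
from h import *
from pinfit import cloud
o=bot.get_obs();Rt=tcpR(o)
for n in("side","top"):
    p=cam(n);C,col,rr,cc=cloud(p,(150,500,40,420));W=(p["T"][:3,:3]@C.T).T+p["T"][:3,3]
    X=(W-o["ee_pos"])@Rt*1000;ok=C[:,2]>0
    for z0 in(-170,-140,-110,-80,-60,-40,-20):
        s=X[ok&(X[:,2]>=z0)&(X[:,2]<z0+25)&(abs(X[:,1])<62)&(abs(X[:,0])<50)]
        if len(s)>20: print(n,"tool z",z0,len(s),"ymax",np.sort(s[:,1])[-6:],"xmin,max",s[:,0].min(),s[:,0].max())
    m=ok&(W[:,2]>.125)&(W[:,0]>.575)&(W[:,0]<.66)&(W[:,1]>.005)&(W[:,1]<.06)
    d=(W-[.581,-.0222,0])@Rt*1000
    b=d[m];b=b[np.argsort(b[:,1])];print(n,"obst tool-rel at goal, nearest y:",b[:8],)
    print(W[m][np.argsort(d[m][:,1])][:8])
E
python3 clr.py
```

```text
side tool z -170 654 ymax [38.5457 38.608  38.7045 38.8261 38.9333 40.0853] xmin,max -34.73981511019981 40.41618153638558
side tool z -140 679 ymax [38.5443 38.63   38.6503 38.805  39.0521 39.0956] xmin,max -33.45135638005704 38.32961925677069
side tool z -110 353 ymax [42.6888 42.7891 42.84   43.2642 43.5228 46.4049] xmin,max -21.80207018536007 36.61121981023854
side tool z -80 442 ymax [61.7539 61.7851 61.7904 61.8236 61.8498 61.9424] xmin,max -18.926882780776015 20.997282844569007
side tool z -60 384 ymax [57.9798 58.0966 58.4203 58.6095 58.8402 59.4907] xmin,max -12.13031468385115 18.28097853383753
side tool z -40 274 ymax [61.5834 61.675  61.8161 61.8925 61.9494 61.9576] xmin,max -40.998398550039205 14.60578090254182
side tool z -20 232 ymax [61.675  61.7613 61.8664 61.8925 61.9377 61.9387] xmin,max -48.92823953764956 12.655898917972321
side obst tool-rel at goal, nearest y: [[   9.8849   27.0461 -389.4708]
 [ -17.0152   45.6017 -148.1393]
 [ -12.4097   46.7502 -155.2653]
 [ -20.068    47.2193 -154.0074]
 [ -36.6194   47.4119 -127.3342]
 [ -17.867    47.929  -146.9832]
 [  -3.8784   47.9683 -170.6067]
 [  -5.8341   47.9954 -166.4951]]
[[0.5776 0.0064 0.3895]
 [0.6082 0.0181 0.1481]
 [0.604  0.0203 0.1553]
 [0.6116 0.019  0.154 ]
 [0.6277 0.0153 0.1274]
 [0.6096 0.0202 0.147 ]
 [0.596  0.0235 0.1706]
 [0.5979 0.0231 0.1665]]
top obst tool-rel at goal, nearest y: [[   8.9519   26.7914 -606.1359]
 [   7.9543   27.052  -606.7842]
 [  11.9852   27.3204 -609.7222]
 [   6.263    27.4622 -605.7602]
 [   9.8808   27.8234 -607.6635]
 [   3.8466   28.029  -603.0102]
 [   9.0573   28.0451 -608.727 ]
 [  12.7307   28.3838 -610.8143]]
[[0.5784 0.006  0.6061]
 [0.5794 0.006  0.6068]
 [0.5755 0.0072 0.6097]
 [0.5811 0.006  0.6058]
 [0.5777 0.0072 0.6077]
 [0.5836 0.006  0.603 ]
 [0.5786 0.0072 0.6087]
 [0.5751 0.0084 0.6108]]
```

Side depth shows the knuckles reaching about ±60 mm along tool y, which would meet the soldering iron's cord at the hole. I'll turn the tool about 84° so the narrow side faces the iron, then go in.

Call:
move_arm --offset '[[0, 0, 0], [0, 0, 0], [0, 0, 0], [0, 0, 0], [0, 0, 0]]' --twist '[[0, 0, -0.1466], [0, 0, -0.1466], [0, 0, -0.1466], [0, 0, -0.1466], [0, 0, -0.1466]]' --grip '[0.0, 0.0, 0.0, 0.0, 0.0]'

```text
time: 6.25
ee_pos: [0.5439, -0.025, 0.1608]
tcp_rot: [-180.0, 0.0, -151.3]
wrist_force: [0.4, -0.4, -1.1]
opening: 0.016
grasp_force: 39.6
```

Call:
move_arm --offset '[[0, 0, 0], [0, 0, 0], [0, 0, 0], [0, 0, 0], [0, 0, 0]]' --twist '[[0, 0, -0.1466], [0, 0, -0.1466], [0, 0, -0.1466], [0, 0, -0.1466], [0, 0, -0.1466]]' --grip '[0.0, 0.0, 0.0, 0.0, 0.0]'

```text
time: 6.75
ee_pos: [0.5438, -0.025, 0.1608]
tcp_rot: [-180.0, 0.0, -109.3]
wrist_force: [-0.4, 0.1, -1.1]
opening: 0.0165
grasp_force: 39.6
```

```bash
python3 - <<'E'
from h import *
import rim
p=cam("wrist");o=bot.get_obs();print(o["ee_pos"],o["tcp_rot"],o["q"],o["wrist_force"])
save(p,"w3")
c,n,e,W,col=rim.axis(p);print("axis",c,n,e)
red=(col[:,0]>150)&(col[:,1]<80)&(col[:,2]<80)&(np.hypot(W[:,0]-c[0],W[:,1]-c[1])<.068);print(W[red].mean(0) if red.any() else 0)
h=np.array([.5778,-.0224,.038]);print("tool cm",tcpR(o).T@(h-o["ee_pos"])*100)
for r in finder.pinpoint(p,"pin_hole")[:2]:
    w=atz(p,r["position"],.038);print(r["p"],r["position"],w,tcpR(o).T@(w-o["ee_pos"])*100)
E
sed -i 's/cloud(p,(285,350,235,350))/cloud(p,(285,350,235,345))/' pinfit.py; python3 pinfit.py | tail -5
```

```text
[ 0.5439 -0.025   0.1608] [-179.9568    0.0095 -108.7611] [ -2.6322   3.3018  -1.925   84.729   -0.0029 -73.8711] [-0.3857 -0.1154 -1.0355]
axis [ 0.5502 -0.0459] 7084 0.07769565799863906
[ 0.5046 -0.085   0.0611]
tool cm [-1.3371 -3.1197 12.2817]
0.95 [274.7, 255.0] [ 0.5783 -0.025   0.038 ] [-1.1102 -3.2476 12.2817]
43 113 y -7.479441951967814 5.7588540506000205 x 4.328769408901007 9.795773235363944
50 107 y -7.669381125835764 5.539727590326566 x 4.186916229704241 9.960802765939775
57 88 y -7.796987581499941 5.655778132941614 x 4.365067589060037 9.730874086516808
64 86 y -7.585900901235844 5.457887343486656 x 4.374675083629584 10.048778704289745
axis at z40 x,y [ 2.5119 -1.0276] tilt deg [-0.2178 -0.4977] rms 2.0221571426664853
```

View pics/w3.png

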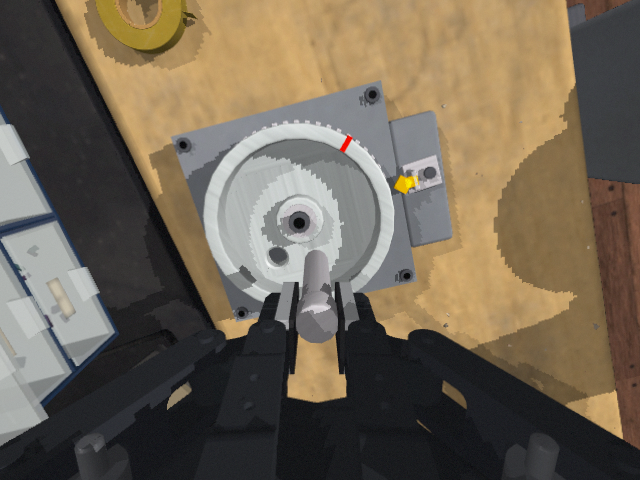

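The hole is visible at about (279,256), left of the pin foot at (315,258). The mark is at (346,144).

```bash
cat > hole.py <<'E'
from h import *
import sys
from pinfit import cloud
u0,v0=map(int,sys.argv[1:3])
o=bot.get_obs();p=cam("wrist");g=p["color"].astype(int).sum(2)/3
w=g[v0-25:v0+26,u0-25:u0+26];m=(w<float(sys.argv[3]) if len(sys.argv)>3 else w<115).astype(np.uint8)
n,l,st,ce=cv2.connectedComponentsWithStats(m);i=l[25,25];print("comp",i,st[i],ce[i]+[u0-25,v0-25])
c,r=np.array(ce[i])+[u0-25,v0-25]
cn,_=cv2.findContours((l==i).astype(np.uint8),cv2.RETR_EXTERNAL,cv2.CHAIN_APPROX_NONE)
(e0,e1),ax,an=cv2.fitEllipse(cv2.convexHull(cn[0]));uv=(e0+u0-25,e1+v0-25);print("ellipse",uv,ax)
h=atz(p,uv,.038);print("hole",h,"tool cm",tcpR(o).T@(h-o["ee_pos"])*100,"tcp",o["ee_pos"])
E
python3 hole.py 279 256
python3 - <<'E'
import cv2
a=cv2.imread("pics/w3.png")[230:345,240:360]; cv2.imwrite("pics/w3c.png",cv2.resize(a,None,fx=5,fy=5,interpolation=cv2.INTER_NEAREST))
E
```

```text
comp 3 [ 15  16  19  18 244] [277.9139 255.4221]
ellipse (278.042688369751, 255.48682403564453) (15.938468933105469, 19.646696090698242)
hole [ 0.5761 -0.0241  0.038 ] tool cm [-1.1723 -2.9866 12.2687] tcp [ 0.5439 -0.025   0.1607]
```

View pics/w3c.png

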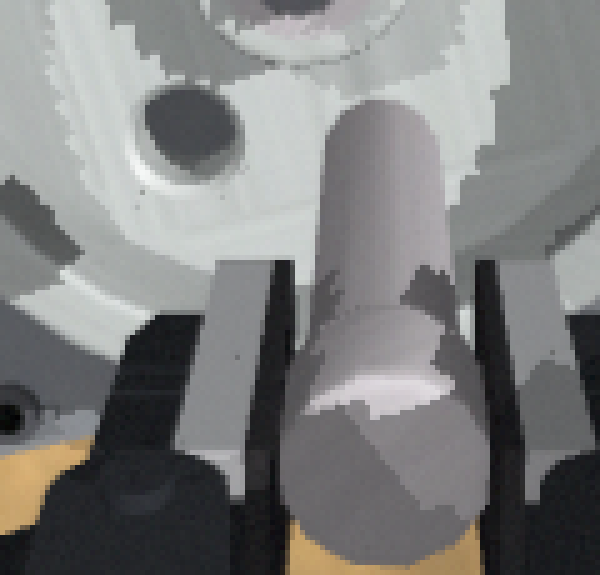

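The crop shows the hole's mouth centred at crop (187,134), full (277.4,256.8). The pin foot is upright.

Call:
move_arm --offset '[[-0.52, -0.98, 0.6], [-0.52, -0.98, 0.6], [-0.52, -0.98, 0.6], [0, 0, 0], [0, 0, 0]]' --twist '[[0, 0, 0], [0, 0, 0], [0, 0, 0], [0, 0, 0], [0, 0, 0]]' --grip '[0.0, 0.0, 0.0, 0.0, 0.0]'

```text
time: 7.45
ee_pos: [0.5771, -0.0202, 0.1415]
tcp_rot: [179.9, -0.0, -109.6]
wrist_force: [0.6, -0.0, -1.5]
opening: 0.0162
grasp_force: 39.6
```

```bash
python3 pinfit.py | tail -5
python3 - <<'E'
from h import *
o=bot.get_obs();print(o["ee_pos"],o["tcp_rot"],o["wrist_force"])
p=cam("wrist");save(p,"w4")
for uv in((310,240),(320,240),(320,230)):
    w=atz(p,uv,.038);print(uv,tcpR(o).T@(w-o["ee_pos"])*100)
cv2.imwrite("pics/w4c.png",cv2.resize(p["color"][195:345,240:400,::-1],(800,750)[:2],interpolation=cv2.INTER_NEAREST)[:600])
E
```

```text
50 112 y -7.719999485696371 5.592421658654937 x 4.596132084140517 9.90297843327001
57 91 y -7.766722900898447 5.737342154602598 x 4.169134589290858 9.973685301218858
64 78 y -7.577008653266446 5.417881598084754 x 4.534507214119452 9.94536101739274
78 42 y -13.501071628198448 -10.189645926849323 x -19.973246105597322 -14.191570983606974
axis at z40 x,y [ 2.521 -0.993] tilt deg [-0.2107 -0.4635] rms 1.984915001998976
[ 0.577  -0.0202  0.142 ] [ 179.9523   -0.0199 -109.6392] [-0.8183  0.6881 -1.0356]
(310, 240) [ 0.5893 -0.5273 10.3969]
(320, 240) [ 0.5886  0.1609 10.3974]
(320, 230) [ 1.2992  0.1594 10.3977]
```

View pics/w4c.png

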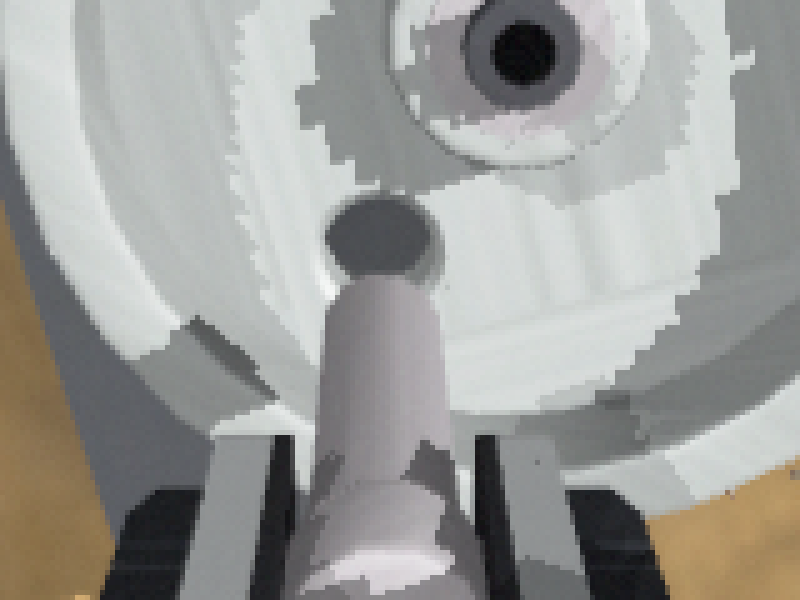

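Viewing the last picture of the allowance: the hole is at crop (382,244), directly under the pin, aligned to within 0.5 mm. I'll descend gently.

Call:
move_arm --offset '[[0.03, 0.02, 1.3], [0, 0, 1.3], [0, 0, 0.3], [0, 0, 0.3], [0, 0, 0.2]]' --twist '[[0, 0, 0], [0, 0, 0], [0, 0, 0], [0, 0, 0], [0, 0, 0]]' --grip '[0.0, 0.0, 0.0, 0.0, 0.0]'

```text
time: 8.05
ee_pos: [0.5768, -0.0205, 0.1083]
tcp_rot: [-180.0, 0.0, -109.6]
wrist_force: [0.5, -0.1, -0.6]
opening: 0.0165
grasp_force: 39.6
```

Call:
move_arm --offset '[[0, 0, 0.25], [0, 0, 0.25], [0, 0, 0.25], [0, 0, 0]]' --twist '[[0, 0, 0], [0, 0, 0], [0, 0, 0], [0, 0, 0]]' --grip '[0.0, 0.0, 0.0, 0.0]'

```text
time: 8.45
ee_pos: [0.5767, -0.0204, 0.1004]
tcp_rot: [180.0, -0.0, -109.6]
wrist_force: [0.4, 0.5, -1.6]
opening: 0.0163
grasp_force: 39.5
```

Call:
move_arm --offset '[[0, 0, 0.25], [0, 0, 0.2], [0, 0, 0]]' --twist '[[0, 0, 0], [0, 0, 0], [0, 0, 0]]' --grip '[0.0, 0.0, 0.0]'

```text
time: 8.75
ee_pos: [0.5767, -0.0205, 0.096]
tcp_rot: [180.0, -0.0, -109.6]
wrist_force: [1.7, 0.4, -1.0]
opening: 0.0162
grasp_force: 39.5
```

```bash
python3 pinfit.py | tail -1
python3 - <<'E'
from h import *
o=bot.get_obs();print(o["time"],o["ee_pos"],o["wrist_force"])
s=cam("side")
for r in finder.pinpoint(s,"pin_mid")[:2]: print(r, atz(s,r["position"],.0595))
E
```

```text
axis at z40 x,y [ 5.3507 -0.2876] tilt deg [9.2437 0.3555] rms 6.303335338986628
8.8 [ 0.5767 -0.0205  0.0961] [ 0.7676 -0.1415 -1.3259]
{'position': [401.1, 334.6], 'p': 0.93} [0.3911 0.273  0.0595]
{'position': [307.9, 213.8], 'p': 0.53} [ 0.5757 -0.0482  0.0595]
```

Call:
move_arm --offset '[[0, 0, 0], [0, 0, 0], [0, 0, 0], [0, 0, -2.5], [0, 0, -3.0]]' --twist '[[0, 0, 0], [0, 0, 0], [0, 0, 0], [0, 0, 0], [0, 0, 0]]' --grip '[0.4, 0.4, 0.4, 0.4, 0.4]'

```text
time: 9.4
ee_pos: [0.576, -0.0205, 0.1508]
tcp_rot: [179.9, -0.0, -109.6]
wrist_force: [1.2, -1.5, 1.2]
opening: 0.0343
grasp_force: 0.0
```

```bash
cat > top.py <<'E'
from h import *
from pinfit import cloud
# pin-top: highest cluster near the hole circle, from any camera
def pintop(names=("side","top"),ax=(.5502,-.0458)):
    for n in names:
        p=cam(n);C,col,rr,cc=cloud(p,(200,460,120,330) if n!="wrist" else (0,640,0,480));W=(p["T"][:3,:3]@C.T).T+p["T"][:3,3]
        r=np.hypot(W[:,0]-ax[0],W[:,1]-ax[1])
        m=(C[:,2]>0)&(r>.022)&(r<.05)&(W[:,2]>.062)&(W[:,2]<.105)&(col.min(1)>70)
        if m.sum()>8:
            z=W[m][:,2];t=W[m][z>z.max()-.006];print(n,m.sum(),"pin zmax",np.sort(z)[-5:],"centre",np.median(t,0))
        else: print(n,"none",m.sum())
if __name__=="__main__":
    o=bot.get_obs();print(o["time"],o["ee_pos"],o["opening"],o["wrist_force"])
    pintop(("side","top","wrist"))
E
python3 top.py
```

```text
9.4 [ 0.576  -0.0205  0.1508] 0.034308723496249485 [ 1.1804 -1.5241  1.2014]
side 153 pin zmax [0.0992 0.0993 0.0995 0.0995 0.1   ] centre [ 0.576  -0.0177  0.0979]
top none 0
wrist 1005 pin zmax [0.0984 0.0986 0.0986 0.0988 0.0992] centre [ 0.5771 -0.0238  0.0968]
```

The pin stands in the hole with its top at z≈0.097, resting on the housing. I'll move to the rim on the -y side, then turn the tool so it closes radially.

Call:
move_arm --offset '[[3.92, -1.13, 0], [3.92, -1.13, 0], [0, 0, 0], [0, 0, 0], [0, 0, 0]]' --twist '[[0, 0, 0], [0, 0, 0], [0, 0, 0.1466], [0, 0, 0.1466], [0, 0, 0.1466]]' --grip '[0.4, 0.4, 0.4, 0.4, 0.4]' --force 20

```text
time: 10.05
ee_pos: [0.5712, -0.1023, 0.1501]
tcp_rot: [179.9, -0.0, -135.2]
wrist_force: [-0.8, -0.0, 0.6]
opening: 0.0341
grasp_force: 0.0
```

Call:
move_arm --offset '[[0, 0, 1], [0, 0, 1], [0, 0, 1], [0, 0, 0]]' --twist '[[0, 0, 0.1466], [0, 0, 0.1466], [0, 0, 0.1466], [0, 0, 0]]' --grip '[0.4, 0.4, 0.4, 0.4]'

```text
time: 10.45
ee_pos: [0.5706, -0.1017, 0.1189]
tcp_rot: [179.9, -0.2, -160.2]
wrist_force: [-0.1, 0.2, -0.1]
opening: 0.034
grasp_force: 0.0
```

```bash
cat > st.py <<'E'
from h import *
A=np.array([.5502,-.0458])
o=bot.get_obs();e=o["ee_pos"];d=e[:2]-A;Rt=tcpR(o)
print(o["time"],e,o["tcp_rot"][2],o["q"][5]);print("r",np.hypot(*d)*1000,"ang",np.degrees(np.arctan2(d[1],d[0])),"tool y ang",np.degrees(np.arctan2(Rt[1,1],Rt[0,1])))
t=np.r_[A+.060*np.array([np.cos(np.radians(-70)),np.sin(np.radians(-70))]),.066];print("to -70deg cm",Rt.T@(t-e)*100)
E
python3 st.py; python3 top.py
```

```text
10.45 [ 0.5706 -0.1017  0.1189] -160.15531512075242 -29.953973053080123
r 59.53636492989111 ang -69.9691514492529 tool y ang 109.84436646488493
to -70deg cm [-0.0133 -0.0558  5.2853]
10.45 [ 0.5706 -0.1017  0.1189] 0.03401225887699235 [-0.1302  0.2375 -0.1156]
side 171 pin zmax [0.1039 0.1042 0.1043 0.1046 0.1049] centre [ 0.5686 -0.078   0.1004]
top 75 pin zmax [0.0996 0.0998 0.0999 0.1001 0.1002] centre [ 0.5761 -0.0236  0.097 ]
wrist 498 pin zmax [0.1046 0.1047 0.1047 0.1048 0.1048] centre [ 0.5547 -0.0872  0.1043]
```

Call:
move_arm --offset '[[0, 0, 2.5], [0, -0.05, 2.6], [0, 0, 0], [0, 0, 0], [0, 0, 0]]' --twist '[[0, 0, 0], [0, 0, 0], [0, 0, 0], [0, 0, 0], [0, 0, 0]]' --grip '[0.4, 0.4, 0, 0, 0]' --force 20

```text
time: 11.1
ee_pos: [0.5712, -0.1012, 0.0701]
tcp_rot: [179.8, -0.1, -159.9]
wrist_force: [-1.1, 5.7, -12.2]
opening: 0.0099
grasp_force: 19.4
```

Call:
move_arm --offset '[[0, 0, 0], [0, 0, 0]]' --twist '[[0, 0, 0], [0, 0, 0]]' --grip '[0, 0]'

```text
time: 11.3
ee_pos: [0.5712, -0.1012, 0.0701]
tcp_rot: [179.8, -0.1, -159.9]
wrist_force: [-0.6, 5.8, -12.7]
opening: 0.01
grasp_force: 19.4
```

Call:
move_arm --offset '[[0.31, 0.01, 0], [0.31, 0.01, 0], [0.31, 0.01, 0], [0.31, 0.01, 0], [0.31, 0.01, 0]]' --twist '[[0, 0, 0.0524], [0, 0, 0.0524], [0, 0, 0.0524], [0, 0, 0.0524], [0, 0, 0.0524]]' --grip '[0, 0, 0, 0, 0]'

```text
time: 11.8
ee_pos: [0.5567, -0.1047, 0.0701]
tcp_rot: [179.9, -0.0, -175.0]
wrist_force: [4.1, 5.7, -15.6]
opening: 0.01
grasp_force: 19.2
```

```bash
cat > chk.py <<'E'
from h import *
from pinfit import cloud
A=np.array([.5502,-.0458])
o=bot.get_obs();e=o["ee_pos"];d=e[:2]-A
print(o["time"],e,"yaw",o["tcp_rot"][2],"r",np.hypot(*d)*1000,"ang",np.degrees(np.arctan2(d[1],d[0])),"F",o["wrist_force"],"M",o["torque"],o["opening"])
phi=np.degrees(np.arctan2(d[1],d[0]))
hole=np.radians(40.35-(-69.5-phi)) # nominal
for n in("top","side"):
    p=cam(n);C,col,rr,cc=cloud(p,(200,460,120,330));W=(p["T"][:3,:3]@C.T).T+p["T"][:3,3]
    h=A+.036*np.array([np.cos(hole),np.sin(hole)])
    m=(C[:,2]>0)&(np.hypot(W[:,0]-h[0],W[:,1]-h[1])<.016)&(W[:,2]>.045)&(W[:,2]<.115)&(col.min(1)>60)
    if m.sum()>5:
        w=W[m];t=w[w[:,2]>np.percentile(w[:,2],90)-.006];c=np.median(t,0);print(n,m.sum(),"pin top",np.percentile(w[:,2],[80,90,97]),c,"ang",np.degrees(np.arctan2(c[1]-A[1],c[0]-A[0])))
    red=(col[:,0]>130)&(col[:,1]<90)&(col[:,2]<90)&(abs(np.hypot(W[:,0]-A[0],W[:,1]-A[1])-.06)<.009)&(abs(W[:,2]-.058)<.006)
    if red.sum()>2: w=W[red].mean(0);print(n,"mark deg",np.degrees(np.arctan2(w[1]-A[1],w[0]-A[0]))%360,red.sum())
E
python3 chk.py
```

```text
11.8 [ 0.5567 -0.1047  0.0701] yaw -175.0387051710385 r 59.211158970200586 ang -83.72163417922786 F [  4.0879   5.6763 -15.6429] M [ 0.9807 -0.8566 -0.1169] 0.01000098349858021
top 86 pin top [0.0969 0.0983 0.0996] [ 0.582  -0.0296  0.0956] ang 26.963400757779105
side 205 pin top [0.0955 0.0981 0.0987] [ 0.5806 -0.0234  0.0975] ang 36.36522779957103
```

Call:
move_arm --offset '[[0.31, 0.01, 0.1], [0.31, 0.01, 0], [0.31, 0.01, 0], [0.31, 0.01, 0], [0.1, 0, 0]]' --twist '[[0, 0, 0.0524], [0, 0, 0.0524], [0, 0, 0.0524], [0, 0, 0.0524], [0, 0, 0.0175]]' --grip '[0, 0, 0, 0, 0]'

```text
time: 12.4
ee_pos: [0.5437, -0.1047, 0.07]
tcp_rot: [179.9, 0.0, 172.0]
wrist_force: [3.3, 3.8, -9.4]
opening: 0.0099
grasp_force: 19.4
```

```bash
python3 chk.py
```

```text
12.4 [ 0.5437 -0.1047  0.07  ] yaw 171.96059161838141 r 59.28464232662502 ang -96.28752392278433 F [ 3.3096  3.8106 -9.4229] M [ 0.7667 -0.7459 -0.0066] 0.009888053536180427
top 96 pin top [0.0962 0.0969 0.0983] [ 0.5855 -0.0397  0.095 ] ang 9.793540892725662
side 205 pin top [0.0937 0.0977 0.0987] [ 0.5844 -0.0356  0.0974] ang 16.585063871647495
```

Call:
move_arm --offset '[[0.12, 0, 0.1], [0.12, 0, 0.05], [0.12, 0, 0], [0.12, 0, 0], [0.12, 0, 0]]' --twist '[[0, 0, 0.02], [0, 0, 0.02], [0, 0, 0.02], [0, 0, 0.02], [0, 0, 0.02]]' --grip '[0, 0, 0, 0, 0]'

```text
time: 13.0
ee_pos: [0.5386, -0.104, 0.0698]
tcp_rot: [180.0, 0.2, 166.3]
wrist_force: [0.8, 4.8, 4.0]
opening: 0.0099
grasp_force: 20.2
```

```bash
python3 chk.py
```

```text
13.0 [ 0.5386 -0.104   0.0698] yaw 166.27520749567896 r 59.30701404585716 ang -101.27639465878555 F [0.85   4.7566 4.0057] M [ 0.9726 -0.3524  0.0929] 0.009854545226987504
top 98 pin top [0.0959 0.0973 0.0988] [ 0.5848 -0.0477  0.095 ] ang -3.167607002548976
side 202 pin top [0.0929 0.0968 0.0981] [ 0.5846 -0.0424  0.0962] ang 5.662815195648044
```

Call:
move_arm --offset '[[0.12, 0, 0], [0.12, 0, 0], [0.12, 0, 0], [0.12, 0, 0]]' --twist '[[0, 0, 0.02], [0, 0, 0.02], [0, 0, 0.02], [0, 0, 0.02]]' --grip '[0, 0, 0, 0]'

```text
time: 13.5
ee_pos: [0.5339, -0.1029, 0.0697]
tcp_rot: [180.0, 0.2, 161.6]
wrist_force: [2.2, 4.8, 6.5]
opening: 0.0098
grasp_force: 20.3
```

```bash
python3 chk.py
```

```text
13.5 [ 0.5339 -0.1029  0.0697] yaw 161.63220910343796 r 59.35398405748519 ang -105.8962048305632 F [2.2149 4.7602 6.4658] M [ 0.8259 -0.3157  0.0961] 0.009819147705966163
top 100 pin top [0.095  0.0964 0.0977] [ 0.5866 -0.0509  0.0942] ang -8.041623720587662
side 200 pin top [0.0922 0.0954 0.0971] [ 0.5853 -0.0442  0.0949] ang 2.5395096018286916
```

Call:
move_arm --offset '[[0.12, 0, 0], [0.12, 0, 0], [0.12, 0, 0]]' --twist '[[0, 0, 0.02], [0, 0, 0.02], [0, 0, 0.02]]' --grip '[0, 0, 0]'

```text
time: 13.9
ee_pos: [0.5306, -0.1018, 0.0698]
tcp_rot: [180.0, 0.2, 158.2]
wrist_force: [0.3, 2.7, 6.2]
opening: 0.0095
grasp_force: 20.2
```

```bash
python3 chk.py
```

```text
13.9 [ 0.5306 -0.1018  0.0698] yaw 158.18662792087835 r 59.355024367170316 ang -109.2995157194039 F [0.3218 2.7135 6.1816] M [ 0.65   -0.3779  0.0424] 0.009541204054889268
top 80 pin top [0.0832 0.0843 0.0862] [ 0.586  -0.0465  0.0824] ang -1.0616185273403471
top mark deg 181.27379265084556 8
side 161 pin top [0.0827 0.0843 0.0851] [ 0.5857 -0.042   0.0836] ang 6.1141255786371085
```

Both cameras show the pin top down 14 mm to z≈0.083, so it is home. I'll release and lift clear.

Call:
move_arm --offset '[[0, 0, 0], [0, 0, 0], [0, 0, 0], [0, 0, -2], [0, 0, -4]]' --twist '[[0, 0, 0], [0, 0, 0], [0, 0, 0], [0, 0, 0], [0, 0, 0]]' --grip '[0.4, 0.4, 0.4, 0.4, 0.4]'

```text
time: 14.5
ee_pos: [0.5276, -0.1015, 0.1253]
tcp_rot: [-179.9, -0.3, 158.2]
wrist_force: [1.1, -0.6, 0.2]
opening: 0.0344
grasp_force: 0.0
```

Call:
move_arm --offset '[[3, 0, -4], [3, 0, -2], [3, 0, 0], [0, 0, 0], [0, 0, 0]]' --twist '[[0, 0, 0], [0, 0, 0], [0, 0, 0], [0, 0, 0], [0, 0, 0]]' --grip '[0.4, 0.4, 0.4, 0.4, 0.4]'

```text
time: 15.0
ee_pos: [0.4459, -0.0683, 0.1881]
tcp_rot: [-180.0, 0.1, 158.2]
wrist_force: [0.8, -0.8, 0.5]
opening: 0.0342
grasp_force: 0.0
```

Run:
```python
from h import *
from pinfit import cloud
A=np.array([.5502,-.0458]);o=bot.get_obs();print(o["time"],o["ee_pos"],o["opening"],o["wrist_force"])
for n in("top","side","wrist"):
    p=cam(n);C,col,rr,cc=cloud(p,(0,640,0,480));W=(p["T"][:3,:3]@C.T).T+p["T"][:3,3]
    r=np.hypot(W[:,0]-A[0],W[:,1]-A[1]);m=(C[:,2]>0)&(r>.022)&(r<.048)&(W[:,2]>.062)&(W[:,2]<.11)
    if m.sum()>5: c=np.median(W[m],0);print(n,m.sum(),"pin z",np.percentile(W[m][:,2],[50,90,98]),c)
    red=(col[:,0]>130)&(col[:,1]<90)&(col[:,2]<90)&(abs(r-.06)<.009)&(abs(W[:,2]-.058)<.006)
    if red.sum()>2: w=W[red].mean(0);print(n,"mark deg",np.degrees(np.arctan2(w[1]-A[1],w[0]-A[0]))%360,red.sum())
```

```text
15.0 [ 0.4459 -0.0683  0.1881] 0.03424379709071898 [ 0.7733 -0.8017  0.484 ]
side 105 pin z [0.0784 0.0846 0.0852] [ 0.584  -0.0399  0.0784]
wrist mark deg 181.56183363047703 59
```

```bash
python3 -c "
from h import *
print(bot.job_done())"
```

```text
the job is handed in; nothing more can be done
None
```

The steel pin is through the pulley and has dropped 14 mm into its seat with the red mark about 1° from the pointer. The gripper is clear, the tin, tape roll and cell were not touched, and the job was handed in at about 15 s.

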